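# Turn the leaf of the stone sample album

## Task

Show a customer the green stones: with the fingertips only, push the album's hinged leaf up by its orange tab and over its spine, gently, and press it down until it lies flat on the other side. Do not pinch the leaf, let the album stay where it is on the table without lifting, tipping or shoving it, and leave the jar, the stone and the loupe beside it alone.

Things in the scene. Friction and masses are not known exactly. Their poses are not given: they have to be found in the camera images.
- album: loose open album, a grey double tray with wooden rims, 136 mm along its x, 248 mm along its y, about 0.9 kg, held on the table by friction only. Origin: centre of its underside; z up. The brass spine runs along x through the middle. -y side: right bed with a card of green stones; +y side: empty left bed. Bed floors 8 mm, rim tops 22.5 mm above the table; outer rim face 124 mm from the spine line.
- spine_mid (a point): the middle of the hinge axis, 25 mm above the album's underside; the axis runs along the album's x
- leaf (a joint): leaf angle about the spine: 0 = flat over the right (-y) bed, pi/2 = upright, pi = flat over the left (+y) bed; stops at 0 and pi. It starts partly raised over the right bed, by some 15 to 35 degrees. The hinge is stiff: the leaf stays at any angle where it is left, falls neither way, and needs 1 to 2 N at its tab to turn.
- tab (a point): centre of the orange tab in the middle of the leaf's free edge, 131 mm from the spine axis, half-way through the thickness. Tab: 50 mm wide along the spine, 7 mm thick (4 mm at its margin), from 121 to 142 mm from the axis, so it sticks out past the rim. Axes are the leaf's: x along the spine, -y from spine to tab, z out of the front face (up at joint 0).
- leaf_front: front panel of the leaf (a white plate 128 mm along the spine, reaching 121 mm from it, 7 mm thick over its panels), with a card of brown stones, 10 mm thick, glued on: the side that is up at joint 0. Origin on the hinge axis at mid spine; axes as tab
- leaf_back: the leaf's back panel, yellow with flat colour dots: the side that is under at joint 0 and up at joint pi. Origin on the hinge axis at the middle of the spine; axes as tab
- blue_jar_mid (a point): bystander: centre of a loose round black gem jar with a blue stone, 33 mm across, 22 mm high
- red_stone_mid (a point): bystander: centre of a loose red-brown palm stone, 48 x 35 x 24 mm
- loupe_steel_mid (a point): bystander: centre of a loose folded steel loupe, 25 x 45 x 14 mm

How it is judged:
At the end, for the whole second after the job is handed in: The leaf lies flat over the left bed (within about 4.5 degrees of the stop at pi) and at rest; the album stands flat within 25 mm of where it was; the jar, stone and loupe are within 20 mm of where they were (value of joint leaf above 3.06 rad and velocity of joint leaf between -0.05 and 0.05 rad/s and distance of album from where it was at the start of the episode below 0.025 m and angle between album's own z axis and vertical below 0.03 rad and height (world z) of album below 0.005 m and linear speed of album below 0.02 m/s and distance of each of blue_jar_mid, red_stone_mid, loupe_steel_mid from where it was at the start of the episode below 0.02 m); the robot touches nothing.
It fails at once if the jar, stone or loupe was pushed or lifted (moved more than 20 mm) (distance of any of blue_jar_mid, red_stone_mid, loupe_steel_mid from where it was at the start of the episode above 0.02 m).
It fails at once if the album slid more than 25 mm over the table (distance of album from where it was at the start of the episode above 0.025 m).
It fails at once if the album was lifted or tipped (height (world z) of album above 0.012 m or angle between album's own z axis and vertical above 0.1 rad).
It fails at once if the leaf was pinched (fingers pressing on both of its faces at once) (contact force between the fingers and leaf_front above 1 N and contact force between the fingers and leaf_back above 1 N).
It fails at once if the leaf was slammed or flung (faster than 7 rad/s) (velocity of joint leaf above 7 rad/s or velocity of joint leaf below -7 rad/s).
It also fails if it takes over 48 s, if anything falls off the work surface, if the arm or the gripper's body presses on something with over 40 N, if the wrist force passes 120 N, or if a joint passes its speed limit or range.

## Robot

A 6-joint arm with a two-finger parallel gripper is mounted at the origin on the work surface; the furniture and walls round the work are solid. World frame = base frame: x ahead of the robot, y to its left, z up, the work surface at z = 0. Lengths are in m, angles in rad, forces in N, time in s.
With the tool pointing down it reaches from about 0.4 to 0.825 m from the base axis. Payload 7 kg.
Tool frame: the origin (TCP) lies on the centre line of the jaws, within the pads' length; the fingertips stand tip_reach ahead of it and the grasp point (between the pads) is the TCP (tip_reach is the distance from the TCP to the fingertips, in m); z points along the fingers, y is the line along which they close (so a half turn about z gives the same grasp; the last joint's range is limited). The gripper opens to 88 mm and grips with 3 to 60 N. Pads are 19 mm wide; open, the fingers measure 130 mm over their backs; the gripper's body (78 mm by 193 mm) begins 47 mm behind the grasp point.
Start: joints at [1.462, 0.359, 0.012, 0, -1.224, -0.288], TCP at [0.261, 0.623, 0.246] pointing down, gripper open.
Joint ranges: [-3.07, 3.07], [-1.43, 2.12], [-1.02, 1.25], [-3.03, 1.67], [-3.05, -0], [-3.03, 3.03]. Speed limits (rad/s): [2.39, 2.39, 3.01, 3.14, 3.14, 3.14].

## Interface

Orientations are given as [roll, pitch, yaw] about the fixed x, y, z axes, in that order (R = Rz(yaw) Ry(pitch) Rx(roll)).
In Python, from station import get_state, grab_frame, calibration, job_done, find_in, mark_of, tip_reach gives the robot as it stands.
- The arm moves only by the shell command python3 -m handwheel 'ROWS' [OPENING] [FORCE]. ROWS is JSON, a list of rows, each an object with "delta_pos": the shift along the world's x, y, z in units of 30 mm (1.0 is 30 mm), a list of three; "dr": the turn, a rotation vector about the world's x, y, z in degrees, a list of three. In form: [{"delta_pos": [tx, ty, tz], "dr": [rx, ry, rz]}, ...]. A call has 1 to 10 rows; each row shifts and turns the commanded pose from where the row before left it; what a row does not reach is not made up. A row lasts 1/10 s, in which the tool goes at most 50 mm and 8.59 degrees, less where a joint would pass 70% of its speed; a pose out of reach is approached as far as the arm can. A call is refused whole if a number of a shift passes 1 or a number of a turn 8.59, either way. A call with a gripper value outside its range is refused whole. OPENING is the closure, from -1 (fully open) to 1 (shut), set as the call begins (- or left out, the last holds). The fingers move at their own pace and stop on an object; FORCE is the grip in N (left out, the last holds). Time passes only in rows, so rows that do not move let the fingers close. It gives the time, the measured TCP pose, the force, the opening and the grip force at its end, in the units of the state.
- get_state(): the state, without advancing time (a new reading comes with each control period).
- grab_frame(name): name is "scene" or "top"; returns the picture (480x640x3 uint8, red, green, blue); there is no depth.
- calibration(name): a dict with "fx", "fy", "cx", "cy" (pixels), "k1" (the pictures are not rectified: a ray, as slopes to the right and down, at radius r is drawn at 1 + k1 r^2 times it, then the intrinsics apply), "extrinsics" (4x4, takes a point from world to camera coordinates). Camera axes: x right, y down, z forward; pixel columns grow to the right and rows downward; lengths in m; the calibration is good to about 2 mm. A picture is of the moment at which its call begins. calibration takes no time and is no camera call.
- job_done(): hands the job in; it is judged then, once.
Trained networks look in the newest picture that a camera, given by its name, has taken for a name from the list of things; names that differ only in an ending like _2 or _b are one class to them, and where a whole thing is asked for, a point or a joint stands for the part that bears it (a point fixed in the world has none). Each returns a list of dicts, best first, with "conf" (0 to 1); they miss things now and then, are a little off and sometimes report something else, mostly with a low value. They report only what shows in the picture. A call takes as long as a camera call.
- find_in(camera, query): "location" ([column, row] in pixels, amid what is visible of it).
- mark_of(camera, query): "location" ([column, row] in pixels: a listed point, or the origin of a listed thing).
The state is a dict: "t": time; "q": joint angles; "qd": joint speeds; "joint_efforts": joint torques, N m; "eef_pos": TCP position; "ee_rot": TCP orientation; "force": force on the tool from outside, world axes, zero at the start; "moment": the same for the moment, N m; "width": finger opening in m; "gripper_force": force on a finger pad.
Only numpy, scipy, OpenCV 4.12 (cv2) and the standard library are available. Lean on these libraries where they do the work, as an engineer would, in place of code of your own. Each camera call takes 0.05 s, during which the arm holds its last target. There are 200 camera calls.

## Working session

There is one attempt and no reset: what is moved stays moved. The work goes in short steps, Python scripts to look and compute and a shell command to move; the robot and the scene stay as the last step left them, time stands still between calls to the robot, and variables do not carry over. Pictures are saved under pics/ and viewed, at most 10 in all, crops included, and the job is handed in when it is done.

```bash
mkdir -p pics
cat > h.py <<'E'
import numpy as np, cv2
from station import *
def ray(cam,px):
    c=calibration(cam);E=np.array(c["extrinsics"])
    d=np.array([(px[0]-c["cx"])/c["fx"],(px[1]-c["cy"])/c["fy"]]);u=d.copy()
    for _ in range(20): u=d/(1+c["k1"]*(u@u))
    R=E[:3,:3];return -R.T@E[:3,3], R.T@np.r_[u,1]
def onz(cam,px,z):
    o,d=ray(cam,px);return o+d*(z-o[2])/d[2]
def tri(a,b):
    A=[];B=[]
    for o,d in (a,b):
        d=d/np.linalg.norm(d);P=np.eye(3)-np.outer(d,d);A.append(P);B.append(P@o)
    return np.linalg.lstsq(np.vstack(A),np.hstack(B),rcond=None)[0]
E
python3 - <<'E'
from h import *
s=get_state();print(s,tip_reach)
for c in("scene","top"):
    cv2.imwrite(f"pics/{c}0.png",grab_frame(c)[:,:,::-1])
    for q in("album","spine_mid","tab","leaf_front","blue_jar_mid","red_stone_mid","loupe_steel_mid"):
        print(c,q,[(np.round(m["location"]).tolist(),round(m["conf"],2)) for m in mark_of(c,q)[:2]])
E
```

```text
{'t': 0.0, 'q': array([ 1.46207549e+00,  3.59404009e-01,  1.10772107e-02, -3.51806424e-04,
       -1.22405310e+00, -2.88116520e-01]), 'qd': array([-6.14143447e-06, -1.26987863e-03, -1.41223410e-04, -3.40704686e-04,
       -1.58905178e-03,  4.09476351e-04]), 'joint_efforts': array([-1.94982560e-03, -5.82724822e+01,  2.93057334e+01,  6.99737146e+00,
        6.99433978e-03, -1.47049059e-04]), 'eef_pos': array([0.26072725, 0.62214218, 0.24461925]), 'ee_rot': array([ 3.13998037e+00, -1.32924832e-04, -3.96957073e-01]), 'force': array([-0.90597139,  0.23006593,  0.41373705]), 'moment': array([ 0.00058626, -0.0266484 , -0.00618691]), 'gripper_force': 0.0, 'width': 0.08742197665445577} 0.019
scene album [([346.0, 293.0], 0.64)]
scene spine_mid [([346.0, 282.0], 0.9)]
scene tab [([400.0, 275.0], 0.77)]
scene leaf_front [([347.0, 281.0], 0.69)]
scene blue_jar_mid [([262.0, 247.0], 0.6)]
scene red_stone_mid [([460.0, 331.0], 0.87)]
scene loupe_steel_mid [([286.0, 244.0], 0.78), ([260.0, 249.0], 0.73)]
top album [([374.0, 280.0], 0.8)]
top spine_mid [([374.0, 276.0], 0.61)]
top tab [([447.0, 280.0], 0.7)]
top leaf_front [([370.0, 276.0], 0.74), ([482.0, 269.0], 0.63)]
top blue_jar_mid [([265.0, 272.0], 0.49)]
top red_stone_mid [([485.0, 271.0], 0.95)]
top loupe_steel_mid [([276.0, 244.0], 0.84)]
```

View pics/scene0.png

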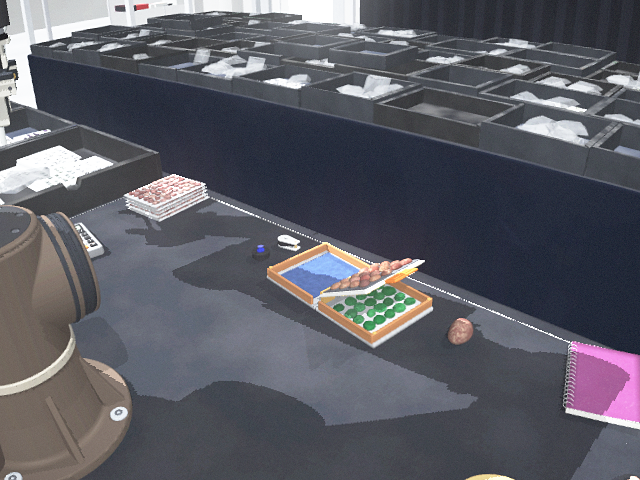

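View pics/top0.png

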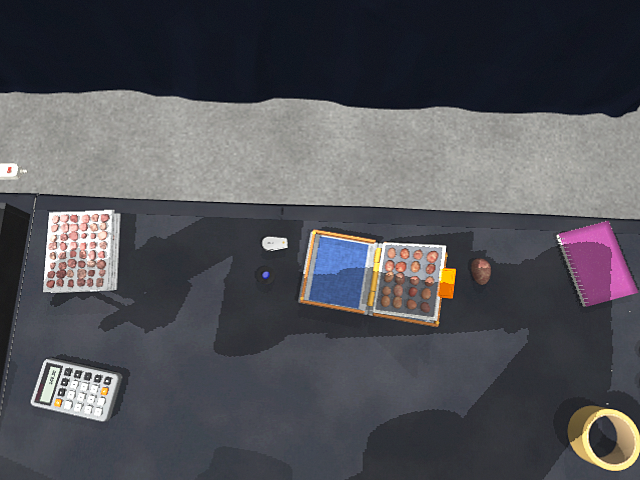

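Run:
```python
from h import *
np.set_printoptions(precision=4,suppress=True)
P={"album":((346,293),(374,280)),"spine":((346,282),(374,276)),"tab":((400,275),(447,280)),"jar":((262,247),(265,272)),"stone":((460,331),(485,271)),"loupe":((286,244),(276,244))}
for k,(a,b) in P.items(): print(k,tri(ray("scene",a),ray("top",b)),onz("top",b,.025),onz("scene",a,.025))
for c in("scene","top"): print(c,ray(c,(320,240)))
```

```text
album [ 0.4732 -0.1153  0.0022] [ 0.4693 -0.1119  0.025 ] [ 0.4479 -0.1366  0.025 ]
spine [ 0.4775 -0.1126  0.0204] [ 0.4766 -0.1117  0.025 ] [ 0.4723 -0.1171  0.025 ]
tab [ 0.4645 -0.2247  0.0859] [ 0.4748 -0.2429  0.025 ] [ 0.5442 -0.1728  0.025 ]
jar [0.4779 0.0847 0.0146] [0.4756 0.0843 0.025 ] [0.4664 0.0704 0.025 ]
stone [ 0.4951 -0.3151  0.0099] [ 0.4941 -0.3116  0.025 ] [ 0.4746 -0.322   0.025 ]
loupe [0.5306 0.0709 0.0034] [0.5278 0.0675 0.025 ] [0.5016 0.0444 0.025 ]
scene (array([-0.1215, -0.5877,  0.5209]), array([ 0.6562,  0.5794, -0.4835]))
top (array([ 0.3493, -0.0082,  0.884 ]), array([ 0.2152, -0.0045, -0.9766]))
```

The scene picture shows the leaf raised about 28°, with its orange tab at (405,270), above the right rim. The stone is beyond it at (460,331), and the jar and loupe are on the far left side at (262,247) and (288,243). The top view agrees, with the tab at (447,283) and the stone at (481,271). I'll close the fingers, swing over at height and turn the tool so the closing line runs along the spine.

```bash
python3 - <<'E'
from h import *
np.set_printoptions(precision=4,suppress=True)
a,b,c=[onz("top",p,.0225) for p in((313,231),(299,300),(438,326))]
print(a,b,c)
for u,v in((a,b),(c,b)): print(np.linalg.norm(u-v),np.degrees(np.arctan2(*(u-v)[1::-1])))
print(onz("top",(320,208),0))
E
python3 -m handwheel '[{"delta_pos":[0.55,-1,0],"dr":[0,0,-7.4]},{"delta_pos":[0.55,-1,0],"dr":[0,0,-7.4]},{"delta_pos":[0.55,-1,0],"dr":[0,0,-7.4]},{"delta_pos":[0.55,-1,0],"dr":[0,0,-7.4]},{"delta_pos":[0.55,-1,0],"dr":[0,0,-7.4]},{"delta_pos":[0.55,-1,0],"dr":[0,0,-7.4]},{"delta_pos":[0.55,-1,0],"dr":[0,0,-7.4]},{"delta_pos":[0.55,-1,0],"dr":[0,0,-7.4]},{"delta_pos":[0.55,-1,0],"dr":[0,0,-7.4]},{"delta_pos":[0.55,-1,0],"dr":[0,0,-7.4]}]' 1 10
python3 -c "
from station import *;print(get_state()['q'])"
```

```text
[0.5556 0.0013 0.0225] [0.4282 0.0209 0.0225] [ 0.3927 -0.2264  0.0225]
0.12881520843119712 -8.726157207423283
0.24986031822766822 -98.17119654366194
[ 0.6065 -0.0098  0.    ]
t: 1.8
eef_pos: [0.4264, 0.3213, 0.2459]
ee_rot: [-3.141, 0.001, -1.693]
force: [0.9, 0.3, 0.4]
width: 0.0132
gripper_force: 0.0
[ 1.01328444e+00  1.25714039e-01 -2.98304071e-01  5.45280285e-05
 -1.14611206e+00 -1.13596670e+00]
```

```bash
python3 -m handwheel '[{"delta_pos":[0.2,-1,0],"dr":[0,0,0]},{"delta_pos":[0.2,-1,0],"dr":[0,0,0]},{"delta_pos":[0.2,-1,0],"dr":[0,0,0]},{"delta_pos":[0.2,-1,0],"dr":[0,0,0]},{"delta_pos":[0.2,-1,0],"dr":[0,0,0]},{"delta_pos":[0.2,-1,0],"dr":[0,0,0]},{"delta_pos":[0.2,-1,0],"dr":[0,0,0]},{"delta_pos":[0.2,-1,0],"dr":[0,0,0]},{"delta_pos":[0,-1,0],"dr":[0,0,0]},{"delta_pos":[0,-1,0],"dr":[0,0,-1.3]}]' && python3 -m handwheel '[{"delta_pos":[0,-1,0],"dr":[0,0,0]},{"delta_pos":[0,-1,0],"dr":[0,0,0]},{"delta_pos":[-0.1,-1,0],"dr":[0,0,0]},{"delta_pos":[-0.1,-1,0],"dr":[0,0,0]},{"delta_pos":[-0.1,-1,0],"dr":[4.1,-0.6,0]},{"delta_pos":[-0.1,-1,0],"dr":[4.1,-0.6,0]},{"delta_pos":[-0.1,-1,0],"dr":[4.1,-0.6,0]},{"delta_pos":[-0.1,-1,0],"dr":[4.1,-0.6,0]},{"delta_pos":[-0.1,-1,0],"dr":[4.1,-0.6,0]},{"delta_pos":[-0.1,-1,0],"dr":[4.1,-0.6,0]}]' && python3 -m handwheel '[{"delta_pos":[0,-1,0],"dr":[4.1,-0.6,0]},{"delta_pos":[0,-1,0],"dr":[4.1,-0.6,0]},{"delta_pos":[0,0,0],"dr":[4.1,-0.6,0]},{"delta_pos":[0,0,0],"dr":[4.1,-0.6,0]},{"delta_pos":[0,0,0],"dr":[4.1,-0.6,0]},{"delta_pos":[0,0,0],"dr":[4.1,-0.6,0]},{"delta_pos":[0,0,0],"dr":[0,0,0]}]'
python3 -c "
from station import *;print(get_state()['q'])"
```

```text
t: 2.8
eef_pos: [0.4739, 0.0213, 0.2458]
ee_rot: [-3.141, 0.0, -1.711]
force: [-0.0, -0.3, -0.3]
width: 0.0004
gripper_force: 0.0
t: 3.8
eef_pos: [0.4499, -0.279, 0.2462]
ee_rot: [-3.137, 0.437, -1.709]
force: [1.4, 0.8, -0.1]
width: 0.0005
gripper_force: 0.0
t: 4.5
eef_pos: [0.4491, -0.3384, 0.2432]
ee_rot: [-3.141, 0.872, -1.715]
force: [0.4, -0.5, -1.1]
width: 0.0005
gripper_force: 0.0
[-0.77803614  0.53416471  0.26300645 -0.69438559 -1.83820044  0.63517296]
```

```bash
python3 -m handwheel '[{"delta_pos":[0,0.1,-0.7],"dr":[0,0,0]},{"delta_pos":[0,0.2,-0.7],"dr":[0,0,0]},{"delta_pos":[0,0.2,-0.7],"dr":[0,0,0]},{"delta_pos":[0,0.2,-0.7],"dr":[0,0,0]},{"delta_pos":[0,0.2,-0.7],"dr":[0,0,0]},{"delta_pos":[0,0.23,-0.5],"dr":[0,0,0]},{"delta_pos":[0,0,0],"dr":[0,0,0]}]'
python3 - <<'E'
from h import *
np.set_printoptions(precision=4,suppress=True)
a=grab_frame("scene");b=grab_frame("top")
o=np.vstack([cv2.resize(a[200:360,240:500],(780,480))[:, :],])
f=lambda i:cv2.resize(i,(400,300))
cv2.imwrite("pics/pre.png",np.hstack([cv2.resize(a[170:350,300:480],(400,400)),cv2.resize(b[180:360,340:520],(400,400))])[:,:,::-1])
m=[mark_of(c,"tab")[:1] for c in("scene","top")];print(m)
if all(m): print(tri(ray("scene",m[0][0]["location"]),ray("top",m[1][0]["location"])))
E
```

```text
t: 5.2
eef_pos: [0.4495, -0.302, 0.1242]
ee_rot: [-3.14, 0.869, -1.71]
force: [1.2, 0.6, -0.6]
width: 0.0002
gripper_force: 0.0
[[{'location': [399.2, 277.9], 'conf': 0.94}], [{'location': [447.5, 280.6], 'conf': 0.85}]]
[ 0.4633 -0.2256  0.0823]
```

View pics/pre.png

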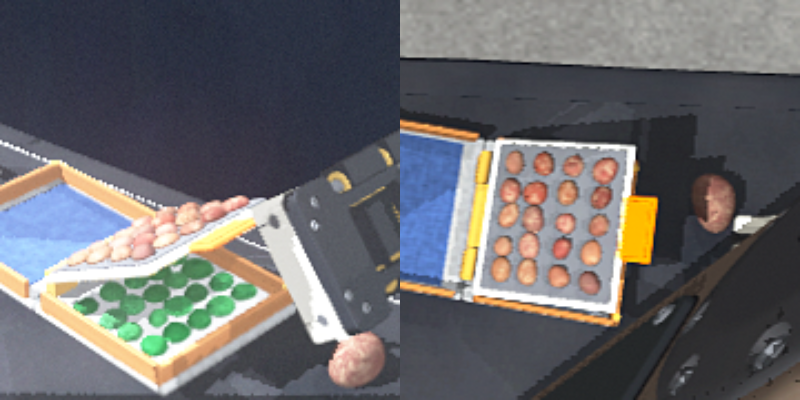

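The crops show the closed fingertips at top pixel (497,280), in line with the tab at (447,281). The stone lies below and clear of them. I'll slide in under the tab.

```bash
python3 -m handwheel '[{"delta_pos":[0,0,-0.7],"dr":[0,0,0]},{"delta_pos":[0.04,0.4,-0.22],"dr":[0,0,0]},{"delta_pos":[0.05,0.4,-0.22],"dr":[0,0,0]},{"delta_pos":[0.05,0.4,-0.22],"dr":[0,0,0]},{"delta_pos":[0.05,0.4,-0.22],"dr":[0,0,0]},{"delta_pos":[0.04,0.25,-0.22],"dr":[0,0,0]},{"delta_pos":[0,0,0],"dr":[0,0,0]}]'
python3 - <<'E'
from h import *
a=grab_frame("scene");b=grab_frame("top")
cv2.imwrite("pics/under.png",np.hstack([cv2.resize(a[170:350,300:480],(400,400)),cv2.resize(b[180:360,340:520],(400,400))])[:,:,::-1])
E
```

```text
t: 6.1
eef_pos: [0.4567, -0.2465, 0.071]
ee_rot: [-3.137, 0.869, -1.708]
force: [0.5, 0.3, -0.1]
width: 0.0002
gripper_force: 0.0
```

View pics/under.png

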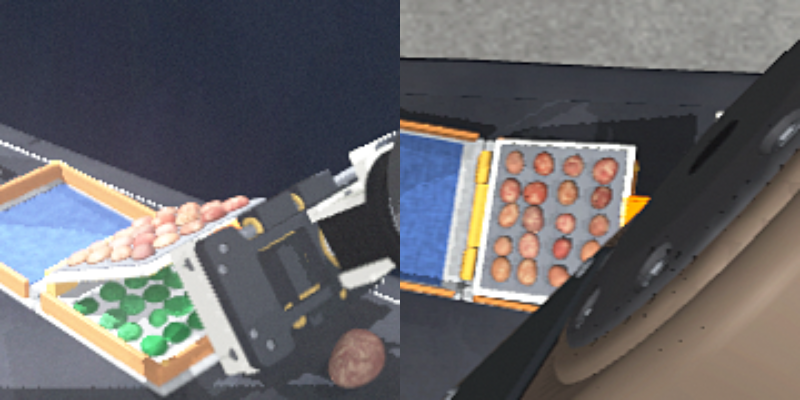

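Fingers are under the tab without contact (force about 0). The next script works out the arc.

```bash
cat > plan.py <<'E'
from h import *
def tcp(th,E,r,d=None):
    t_=np.radians(th);e=np.radians(E);n=np.array([-np.sin(t_),-np.cos(t_)])
    u=np.array([np.sin(e),np.cos(e)]);t=np.array([np.cos(e),-np.sin(e)])
    L=lambda r:np.array([-r*np.cos(t_),.025+r*np.sin(t_)])
    if th<=E: T=L(.142)+.002*n-.0095*u+(.142-r)*t
    else: T=L(r)+.0035*n-.0095*u*np.clip(np.cos(t_-e)*5,-1,1)
    s,z=T-.019*t
    return np.array([.4775+s*.144,-.1126+s*.99,z])
if __name__=="__main__":
    p=get_state()["eef_pos"];E0=40
    for th in list(range(28,180,4))+[180]:
        E=np.interp(th,[0,56,150,180],[40,40,80,80]); r=np.interp(th,[0,28,60,130,170],[.12,.12,.126,.126,.118])
        q=tcp(th,E,r);print(th,round(E-E0,1),np.round((q-p)/.03,2),np.round(q,3));p=q;E0=E
E
python3 plan.py
```

```text
28 0.0 [0.06 0.22 0.3 ] [ 0.459 -0.241  0.081]
32 0.0 [0.02 0.14 0.3 ] [ 0.459 -0.237  0.09 ]
36 0.0 [0.02 0.16 0.29] [ 0.46  -0.232  0.099]
40 0.0 [0.03 0.18 0.28] [ 0.461 -0.227  0.107]
44 0.0 [0.02 0.13 0.2 ] [ 0.461 -0.223  0.113]
48 0.0 [0.03 0.18 0.22] [ 0.462 -0.218  0.12 ]
52 0.0 [0.03 0.2  0.21] [ 0.463 -0.212  0.126]
56 0.0 [0.03 0.21 0.2 ] [ 0.464 -0.205  0.132]
60 1.7 [0.03 0.23 0.2 ] [ 0.465 -0.198  0.138]
64 1.7 [0.04 0.26 0.17] [ 0.466 -0.191  0.143]
68 1.7 [0.04 0.27 0.15] [ 0.467 -0.182  0.147]
72 1.7 [0.04 0.28 0.13] [ 0.469 -0.174  0.151]
76 1.7 [0.04 0.28 0.11] [ 0.47  -0.166  0.154]
80 1.7 [0.04 0.29 0.09] [ 0.471 -0.157  0.157]
84 1.7 [0.04 0.29 0.07] [ 0.472 -0.148  0.159]
88 1.7 [0.04 0.3  0.05] [ 0.474 -0.139  0.16 ]
92 1.7 [0.04 0.3  0.03] [ 0.475 -0.13   0.161]
96 1.7 [0.04 0.3  0.01] [ 0.476 -0.121  0.161]
100 1.7 [ 0.04  0.3  -0.01] [ 0.478 -0.112  0.161]
104 1.7 [ 0.04  0.3  -0.04] [ 0.479 -0.103  0.16 ]
108 1.7 [ 0.04  0.29 -0.06] [ 0.48  -0.094  0.158]
112 1.7 [ 0.04  0.29 -0.08] [ 0.481 -0.086  0.156]
116 1.7 [ 0.04  0.28 -0.1 ] [ 0.483 -0.077  0.153]
120 1.7 [ 0.04  0.27 -0.11] [ 0.484 -0.069  0.15 ]
124 1.7 [ 0.04  0.26 -0.13] [ 0.485 -0.061  0.146]
128 1.7 [ 0.04  0.25 -0.15] [ 0.486 -0.054  0.141]
132 1.7 [ 0.03  0.23 -0.18] [ 0.487 -0.047  0.136]
136 1.7 [ 0.03  0.21 -0.2 ] [ 0.488 -0.04   0.13 ]
140 1.7 [ 0.03  0.19 -0.21] [ 0.489 -0.035  0.123]
144 1.7 [ 0.03  0.18 -0.22] [ 0.49  -0.029  0.117]
148 1.7 [ 0.02  0.16 -0.23] [ 0.49  -0.024  0.11 ]
152 0.9 [ 0.02  0.13 -0.25] [ 0.491 -0.02   0.102]
156 0.0 [ 0.02  0.11 -0.26] [ 0.491 -0.017  0.094]
160 0.0 [ 0.02  0.13 -0.26] [ 0.492 -0.013  0.087]
164 0.0 [ 0.03  0.17 -0.25] [ 0.493 -0.008  0.079]
168 0.0 [ 0.02  0.16 -0.25] [ 0.493 -0.004  0.071]
172 0.0 [ 0.02  0.15 -0.25] [0.494 0.001 0.064]
176 0.0 [ 0.02  0.14 -0.25] [0.495 0.005 0.056]
180 0.0 [ 0.02  0.12 -0.26] [0.495 0.009 0.049]
```

```bash
python3 -m handwheel '[{"delta_pos":[0.06,0.2,0.3],"dr":[0,0,0]},{"delta_pos":[0.02,0.14,0.3],"dr":[0,0,0]},{"delta_pos":[0.02,0.16,0.3],"dr":[0,0,0]},{"delta_pos":[0.03,0.18,0.28],"dr":[0,0,0]},{"delta_pos":[0.03,0.14,0.2],"dr":[0,0,0]},{"delta_pos":[0.03,0.18,0.22],"dr":[0,0,0]},{"delta_pos":[0.03,0.2,0.2],"dr":[0,0,0]},{"delta_pos":[0,0,0],"dr":[0,0,0]}]'
python3 - <<'E'
from h import *
a=grab_frame("scene");b=grab_frame("top")
cv2.imwrite("pics/up1.png",np.hstack([cv2.resize(a[170:350,270:450],(400,400)),cv2.resize(b[180:360,300:480],(400,400))])[:,:,::-1])
E
```

```text
t: 7.0
eef_pos: [0.4637, -0.2115, 0.1267]
ee_rot: [-3.134, 0.868, -1.706]
force: [-0.7, -0.5, -0.3]
width: 0.0004
gripper_force: 0.0
```

View pics/up1.png

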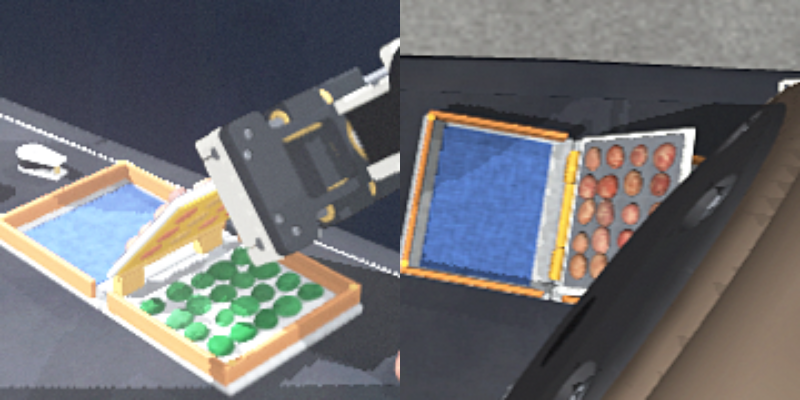

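The leaf is now raised to about 50°: its yellow back shows at crop (170,235). The album hasn't moved. I'll continue along the arc to about 128°.

```bash
python3 -m handwheel '[{"delta_pos":[0.03,0.21,0.2],"dr":[0,0,0]},{"delta_pos":[0.03,0.23,0.2],"dr":[-1.7,0.25,0]},{"delta_pos":[0.04,0.26,0.17],"dr":[-1.7,0.25,0]},{"delta_pos":[0.04,0.27,0.15],"dr":[-1.7,0.25,0]},{"delta_pos":[0.04,0.28,0.13],"dr":[-1.7,0.25,0]},{"delta_pos":[0.04,0.28,0.11],"dr":[-1.7,0.25,0]},{"delta_pos":[0.04,0.29,0.09],"dr":[-1.7,0.25,0]},{"delta_pos":[0.04,0.29,0.07],"dr":[-1.7,0.25,0]},{"delta_pos":[0.04,0.3,0.05],"dr":[-1.7,0.25,0]},{"delta_pos":[0.04,0.3,0.03],"dr":[-1.7,0.25,0]}]' && python3 -m handwheel '[{"delta_pos":[0.04,0.3,0.01],"dr":[-1.7,0.25,0]},{"delta_pos":[0.04,0.3,-0.01],"dr":[-1.7,0.25,0]},{"delta_pos":[0.04,0.3,-0.04],"dr":[-1.7,0.25,0]},{"delta_pos":[0.04,0.29,-0.06],"dr":[-1.7,0.25,0]},{"delta_pos":[0.04,0.29,-0.08],"dr":[-1.7,0.25,0]},{"delta_pos":[0.04,0.28,-0.1],"dr":[-1.7,0.25,0]},{"delta_pos":[0.04,0.27,-0.11],"dr":[-1.7,0.25,0]},{"delta_pos":[0.04,0.26,-0.13],"dr":[-1.7,0.25,0]},{"delta_pos":[0.04,0.25,-0.15],"dr":[-1.7,0.25,0]},{"delta_pos":[0,0,0],"dr":[0,0,0]}]'
python3 - <<'E'
from h import *
print(get_state()["q"])
a=grab_frame("scene");b=grab_frame("top")
cv2.imwrite("pics/up2.png",np.hstack([cv2.resize(a[170:350,250:430],(400,400)),cv2.resize(b[180:360,260:440],(400,400))])[:,:,::-1])
E
```

```text
t: 8.1
eef_pos: [0.4749, -0.1298, 0.1622]
ee_rot: [-3.137, 0.595, -1.709]
force: [-0.9, -0.8, -0.1]
width: 0.0007
gripper_force: 0.5
t: 9.1
eef_pos: [0.4853, -0.0525, 0.1419]
ee_rot: [-3.139, 0.328, -1.708]
force: [0.2, -0.1, -0.3]
width: 0.0007
gripper_force: 0.0
[ 0.02276118  0.18529703 -0.37565486 -0.38932311 -0.98937314  0.05204393]
```

View pics/up2.png

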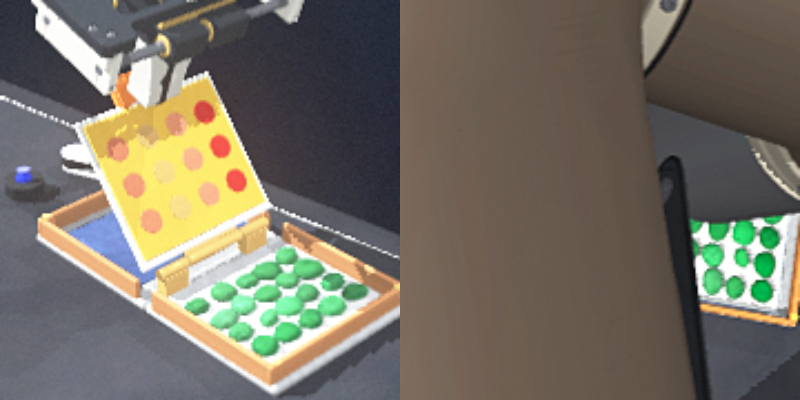

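The leaf is past upright, at about 125°, with the fingertips on the tab side of the yellow back (crop (155,90)). Album and bystanders look undisturbed. I'll continue down.

```bash
python3 -m handwheel '[{"delta_pos":[0.03,0.23,-0.18],"dr":[-1.7,0.25,0]},{"delta_pos":[0.03,0.21,-0.2],"dr":[-1.7,0.25,0]},{"delta_pos":[0.03,0.19,-0.21],"dr":[-1.7,0.25,0]},{"delta_pos":[0.03,0.18,-0.22],"dr":[-1.7,0.25,0]},{"delta_pos":[0.02,0.16,-0.23],"dr":[-1.7,0.25,0]},{"delta_pos":[0.02,0.13,-0.25],"dr":[-0.9,0.1,0]},{"delta_pos":[0.02,0.11,-0.26],"dr":[0,0,0]},{"delta_pos":[0.02,0.13,-0.26],"dr":[0,0,0]},{"delta_pos":[0.03,0.17,-0.25],"dr":[0,0,0]},{"delta_pos":[0.02,0.16,-0.25],"dr":[0,0,0]}]' && python3 -m handwheel '[{"delta_pos":[0.02,0.15,-0.25],"dr":[0,0,0]},{"delta_pos":[0.02,0.14,-0.25],"dr":[0,0,0]},{"delta_pos":[0.02,0.06,-0.13],"dr":[0,0,0]},{"delta_pos":[0,0,0],"dr":[0,0,0]}]'
```

```text
t: 10.2
eef_pos: [0.493, -0.0045, 0.0714]
ee_rot: [-3.141, 0.162, -1.712]
force: [-0.1, 0.3, 0.3]
width: 0.0005
gripper_force: 0.3
t: 10.6
eef_pos: [0.4946, 0.0063, 0.0526]
ee_rot: [3.141, 0.162, -1.711]
force: [-0.5, 0.0, 0.3]
width: 0.0009
gripper_force: 0.0
```

```bash
python3 -m handwheel '[{"delta_pos":[0,0.03,-0.06],"dr":[0,0,0]},{"delta_pos":[0,0.03,-0.06],"dr":[0,0,0]},{"delta_pos":[0,0,0],"dr":[0,0,0]}]' && python3 -m handwheel '[{"delta_pos":[0,0,-0.05],"dr":[0,0,0]},{"delta_pos":[0,0,0],"dr":[0,0,0]}]' && python3 -m handwheel '[{"delta_pos":[0,0,-0.05],"dr":[0,0,0]},{"delta_pos":[0,0,0],"dr":[0,0,0]}]'
```

```text
t: 10.9
eef_pos: [0.495, 0.0079, 0.0497]
ee_rot: [-3.14, 0.162, -1.711]
force: [-0.4, 0.3, -0.5]
width: 0.0003
gripper_force: 0.0
t: 11.1
eef_pos: [0.4951, 0.0079, 0.0485]
ee_rot: [-3.14, 0.163, -1.711]
force: [-0.9, 0.6, 5.6]
width: 0.0004
gripper_force: 2.6
t: 11.3
eef_pos: [0.4953, 0.0079, 0.0478]
ee_rot: [-3.14, 0.163, -1.71]
force: [-3.9, 0.0, 13.6]
width: 0.0001
gripper_force: 7.2
```

The press met the stop at 13.6 N. I'll lift off and look.

```bash
python3 -m handwheel '[{"delta_pos":[0,0,0.2],"dr":[0,0,0]},{"delta_pos":[0,0,0.6],"dr":[0,0,0]},{"delta_pos":[0,0,1],"dr":[0,0,0]},{"delta_pos":[0,0,1],"dr":[0,0,0]},{"delta_pos":[0,0,1],"dr":[0,0,0]},{"delta_pos":[0,1,1],"dr":[0,0,0]},{"delta_pos":[0,1,0.5],"dr":[0,0,0]},{"delta_pos":[0,1,0],"dr":[0,0,0]},{"delta_pos":[0,1,0],"dr":[0,0,0]},{"delta_pos":[0,1,0],"dr":[0,0,0]}]' && python3 -m handwheel '[{"delta_pos":[0,1,0],"dr":[0,0,0]},{"delta_pos":[0,1,0],"dr":[0,0,0]},{"delta_pos":[0,1,0],"dr":[0,0,0]},{"delta_pos":[0,1,0],"dr":[0,0,0]},{"delta_pos":[0,1,0],"dr":[0,0,0]},{"delta_pos":[0,1,0],"dr":[0,0,0]},{"delta_pos":[0,1,0],"dr":[0,0,0]},{"delta_pos":[0,0,0],"dr":[0,0,0]}]'
python3 - <<'E'
from h import *
np.set_printoptions(precision=4,suppress=True)
a=grab_frame("scene");b=grab_frame("top")
cv2.imwrite("pics/end.png",np.hstack([cv2.resize(a[190:370,250:430],(400,400)),cv2.resize(b[190:370,250:430],(400,400))])[:,:,::-1])
for q in("spine_mid","tab","blue_jar_mid","red_stone_mid","loupe_steel_mid"):
    m=[mark_of(c,q)[:1] for c in("scene","top")]
    if all(m): print(q,tri(ray("scene",m[0][0]["location"]),ray("top",m[1][0]["location"])))
E
```

```text
t: 12.3
eef_pos: [0.4946, 0.159, 0.2061]
ee_rot: [-3.14, 0.163, -1.711]
force: [0.3, -0.5, 0.0]
width: 0.0006
gripper_force: 0.0
t: 13.1
eef_pos: [0.4947, 0.3707, 0.2052]
ee_rot: [-3.141, 0.162, -1.709]
force: [-1.1, -0.3, 0.6]
width: 0.0006
gripper_force: 0.0
spine_mid [ 0.5356 -0.0099 -0.0545]
tab [0.4945 0.0186 0.0218]
blue_jar_mid [0.4745 0.0854 0.0114]
red_stone_mid [ 0.5008 -0.3153  0.0047]
loupe_steel_mid [0.5297 0.0697 0.0095]
```

View pics/end.png

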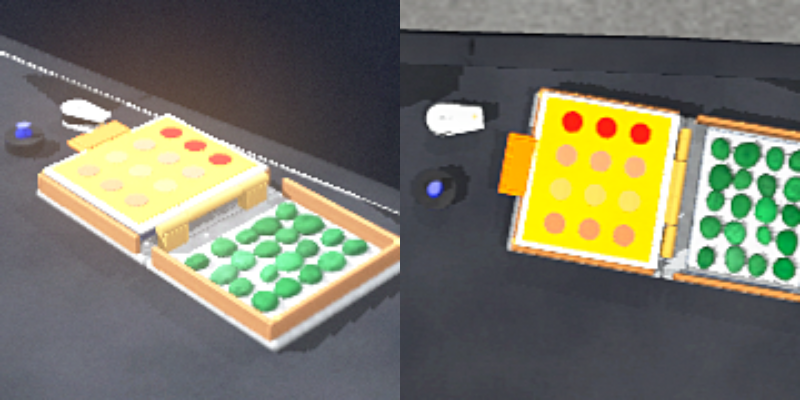

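The leaf lies flat on the left bed with the tab at about 22 mm height (top crop (517,165)). The green stones are exposed, the bystanders are where they were, and the robot is clear.

```bash
python3 -c "
from station import *;print(job_done())"
```

```text
the job is handed in; nothing more can be done
None
```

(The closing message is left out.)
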